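Press a specimen home with the bench locking clamp

ROBOT

A 7-joint arm with a two-finger parallel gripper is mounted at the origin on a cart in front of the work surface, level with it; the furniture and walls round the work are solid. World frame = base frame: x ahead of the robot, y to its left, z up, the work surface at z = 0. Lengths are in m, angles in rad, forces in N, time in s.
With the tool pointing down it reaches from about 0.425 to 0.925 m from the base axis. Payload 6.8 kg.
Tool frame: the origin (TCP) lies at the very end of the fingers, on their centre line; the grasp point (between the pads) lies 19 mm behind it; z points along the fingers, y is the line along which they close (so a half turn about z gives the same grasp; the last joint's range is limited). The gripper opens to 85 mm and grips with 20 to 120 N. Pads are 22 mm wide; open, the fingers measure 114 mm over their backs; the gripper's body (76 mm by 85 mm) begins 54 mm behind the grasp point. The pads swing forward as they close: fully open they stand 13 mm farther back than shut.
Start: joints at [1.179, 0.477, 0.022, 1.555, -0.011, 1.109, -0.083], TCP at [0.189, -0.648, 0.231] pointing down, gripper open.
Joint ranges: [-2.96, 2.96], [-0.34, 2.1], [-1.41, 1.46], [0.24, 2.44], [-1.37, 4.51], [0.17, 1.92], [-2.96, 2.96]. Speed limits (rad/s): [2.39, 2.39, 3.14, 3.14, 3.14, 3.14, 3.14].

INTERFACE

Orientations are given as a unit quaternion [w, x, y, z].
In Python, from station import get_obs, read_camera, hand_in gives the robot as it stands.
- The arm moves only by the tool arm_command, never from a script. Its argument "commands" is one flat list of numbers, 7 for each row, row after row: the shift along the tool's x, y, z in m, then the turn, a rotation vector about the tool's x, y, z in degrees, then the opening, from 0 (shut) to 1 (fully open). In form: [tx, ty, tz, rx, ry, rz, fingers, tx, ty, tz, rx, ry, rz, fingers, ...]. A call has 1 to 8 rows; each row is the pose to reach, as a shift and turn from the pose commanded when the call began, along the tool's axes at that moment; what a row does not reach only later rows make up. A row lasts 1/10 s, in which the tool goes at most 50 mm and 8.59 degrees, less where a joint would pass 70% of its speed; a pose out of reach is approached as far as the arm can. A call with a gripper value outside its range is refused whole. The fingers move at their own pace and stop on an object; "force" is the grip in N (left out, the last holds). Time passes only in rows, so rows that repeat a pose let the fingers close. It gives the time, the measured TCP pose, the force, the opening and the grip force at its end, in the units of the state.
- get_obs(): the state, without advancing time (a new reading comes with each control period).
- read_camera(name): name is "scene" or "top" or "wrist"; returns a dict with "img" (384x512x3 uint8, red, green, blue), "camera_matrix" (3x3 intrinsics, pixels), "pose" (4x4, takes a point from camera to world coordinates). Camera axes: x right, y down, z forward; pixel columns grow to the right and rows downward; lengths in m; the calibration is good to about 2 mm. A picture is of the moment at which its call begins. There is no depth.
- hand_in(): hands the job in; it is judged then, once.
The state is a dict: "t": time; "q": joint angles; "joint_vel": joint speeds; "joint_torque": joint torques, N m; "eef_pos": TCP position; "tool_rot": TCP orientation; "contact_force": force on the tool from outside, world axes, zero at the start; "torque": the same for the moment, N m; "gripper_width": opening from 0.0 (shut) to 1.0 (fully open); "grasp_force": force on a finger pad.
Only numpy, scipy, OpenCV 4.12 (cv2) and the standard library are available. Lean on these libraries where they do the work, as an engineer would, in place of code of your own. Each camera call takes 0.05 s, during which the arm holds its last target. There are 200 camera calls.

TASK

The round specimen stands proud of the collar in the bench locking clamp: press the clamp's handle gently down until it snaps over centre, and take the hand off so that the clamp holds the specimen by itself for a moment. Then press the release lever's tab beyond the handle's end, so that the clamp springs open, and let the lever come back up. The specimen stays pressed home; do not touch it yourself, do not force handle or lever against their stops, and leave the other things alone.

Things in the scene. Friction and masses are not known exactly. Their poses are not given: they have to be found in the camera images.
- clamp: Bench-mounted locking clamp, fixed; base plate 290 x 56 x 10 mm. Origin on the table surface under its column; x points to the jaw and collar, -x to the handle and release lever, z up. Handle pivot: pin along y at (-20, 0, 95) mm. Jaw pivot: pin at (-2, 0, 36) mm. Collar: aluminium ring centred at (80, 0) mm, 32 mm inside, top 36 mm above the table.
- handle: Straight bar on the handle pivot (its origin; its -x runs along the bar), 90 mm long; the outer 52 mm is a black grip 22 mm wide, 13 mm thick. Open, it rises 0.45 to 0.9 rad over the level. Pressed down it swings the jaw's rubber foot onto the specimen; past dead centre it runs on by itself 0.08 rad to a hard stop and stays locked. More than 25 N on it damages it.
- handle_press (a point): Point to press on the grip's top, 75 mm along the bar from the pivot, 7 mm over its axis. The push there peaks at 5 to 10 N half-way, fades to nothing at dead centre, then climbs steeply (5 N or more per mm) on the stop. The toggle's setting differs each time and the open handle does not show it: dead centre is 0 to 0.24 rad under the level, so the locked height varies by 18 mm.
- release: Release lever: steel rocker on a pin along y (its origin) at (-107, 0, 50) mm of the clamp; its inner end reaches under the handle, its outer end is the tab. Tab pressed down, it lifts the handle back over dead centre and the clamp springs open: under 8 N and, by the setting, 6 to 21 mm of tab travel; its stop is at 24 mm. It springs back up. More than 25 N on it damages it.
- release_tab (a point): Middle of the top of the release lever's tab (26 x 22 mm), 44 mm out from its pin; at rest at (-151, 0, 62) mm of the clamp. The whole tab lies beyond the handle's end, free from above.
- specimen_center (a point): Centre (half-way up) of the specimen, a plain black round mount 30 mm across, 18 mm high, standing on the sinking disc in the collar. At the start the centre is 33 mm above the work surface (its top 6 mm proud of the collar), pressed home 27 mm (flush).
- specimen: The same specimen; origin at the centre of its underside.
- loupe: Bystander: black eye loupe, 36 mm, standing beside the clamp.
- ref_block: Bystander: round steel hardness reference block, 52 mm across, on the left.
- table: Steel disc, 31 mm across, inside the collar under the specimen (hidden by it); origin at the centre of its top, 24 mm above the work surface at the start. It sinks 6 mm to its stop when pressed with over 8 N, and stays where it was pressed. The locked clamp loads it with 15 to 35 N.

How it is judged:
By the outcome, as a careful person would: the job done as asked, in the order asked, and still so for the second after the job is handed in, with the robot touching nothing.
It also fails if it takes over 64 s, if anything falls off the work surface, if the arm or the gripper's body presses on something with over 40 N, if the wrist force passes 120 N, or if a joint passes its speed limit or range.

## Working session

There is one attempt and no reset: what is moved stays moved. The work goes in short steps, Python scripts to look and compute and a tool call to move; the robot and the scene stay as the last step left them, time stands still between calls to the robot, and variables do not carry over. Pictures are saved under pics/ and viewed, at most 10 in all, crops included, and the job is handed in when it is done.

Besides the shell and the picture viewer there is one more tool, called after "Request:" by a JSON object that holds its "fn" and its "kwargs". arm_command: Moves the arm, as the interface text tells. Its arguments: {"type":"object","properties":{"commands":{"type":"array","items":{"type":"number"}},"force":{"type":"number"}},"required":["commands"]}

```bash
mkdir -p pics; cat > h.py <<'E'
from station import get_obs, read_camera, hand_in
import numpy as np, cv2
def snap(n,f):
    c=read_camera(n); cv2.imwrite('pics/'+f,c['img'][:,:,::-1]); np.savez('pics/'+f+'.npz',K=c['camera_matrix'],P=c['pose']); return c
def ray(f,u,v,z):
    d=np.load('pics/'+f+'.npz'); r=d['P'][:3,:3]@np.linalg.inv(d['K'])@[u,v,1]; o=d['P'][:3,3]; return o+r*(z-o[2])/r[2]
def proj(f,p):
    d=np.load('pics/'+f+'.npz'); q=d['K']@(d['P'][:3,:3].T@(np.array(p)-d['P'][:3,3])); return q[:2]/q[2]
E
python3 - <<'E'
from h import *
a=snap('top','t1.png');b=snap('scene','s1.png')
print(a['pose'].round(2),b['pose'].round(2),{k:np.round(v,3) for k,v in get_obs().items()})
E
```

```text
[[-0.01 -0.99  0.15  0.41]
 [-1.    0.01  0.03  0.13]
 [-0.03 -0.15 -0.99  1.01]
 [ 0.    0.    0.    1.  ]] [[ 0.89 -0.23  0.4   0.15]
 [-0.46 -0.49  0.74 -0.56]
 [ 0.02 -0.84 -0.55  0.66]
 [ 0.    0.    0.    1.  ]] {'t': np.float64(0.1), 'q': array([ 1.179,  0.478,  0.022,  1.556, -0.011,  1.109, -0.083]), 'joint_vel': array([ 0.   , -0.002,  0.001, -0.003, -0.   ,  0.002,  0.   ]), 'joint_torque': array([ 4.0000e-03, -5.9777e+01,  1.6130e+00, -2.8195e+01,  1.3000e-02,
        5.0000e-03, -0.0000e+00]), 'eef_pos': array([ 0.189, -0.648,  0.23 ]), 'tool_rot': array([-0.001,  0.99 ,  0.141, -0.   ]), 'contact_force': array([ 0.345, -0.64 , -0.112]), 'torque': array([ 0.051, -0.019,  0.025]), 'grasp_force': np.float64(0.0), 'gripper_width': np.float64(0.994)}
```

View pics/t1.png

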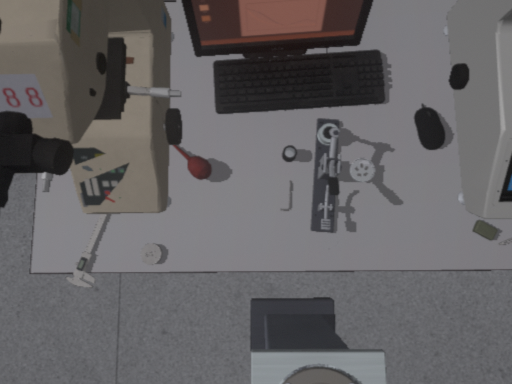

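View pics/s1.png

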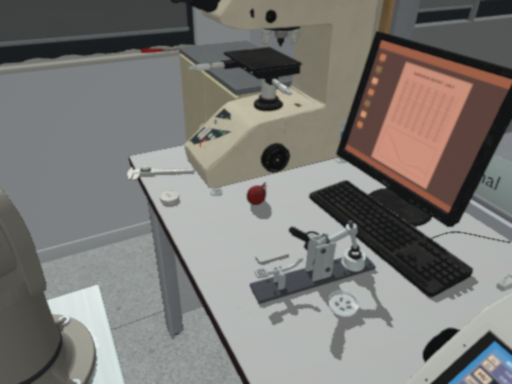

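The clamp's base runs from about (327,120) to (323,231) in the top view. The collar is at (330,133) and the handle and release point to the robot. I'll zoom in on both views.

```bash
python3 - <<'E'
import cv2,numpy as np
a=cv2.imread('pics/t1.png')[110:240,270:390];b=cv2.imread('pics/s1.png')[215:305,240:390]
a=cv2.resize(a,None,fx=4,fy=4,interpolation=cv2.INTER_CUBIC)
b=cv2.resize(b,None,fx=2,fy=2,interpolation=cv2.INTER_CUBIC)
c=np.zeros((520,790,3),np.uint8);c[:520,:480]=a;c[:180,485:785]=b
cv2.imwrite('pics/c1.png',c)
E
```

```text
(no output)
```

View pics/c1.png

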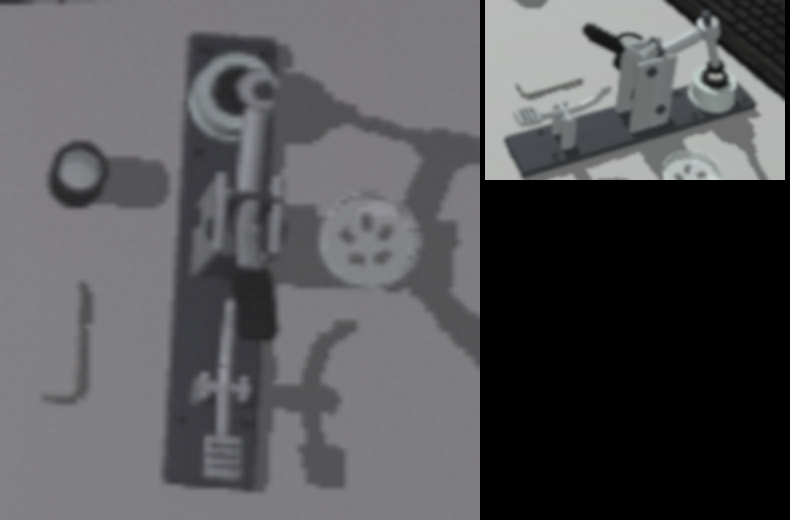

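```bash
python3 - <<'E'
from h import *
f='t1.png'
g=lambda u,v,z:ray(f,270+u/4,110+v/4,z)
c=[g(*p,.01) for p in [(190,36),(275,40),(264,490),(164,482)]]
for x in c: print(x.round(4))
col=g(235,96,.036);tab=g(222,457,.062);print(col,tab,np.linalg.norm((col-tab)[:2]))
m=(c[0]+c[1]-c[2]-c[3])/2; print('axis base',np.linalg.norm(m),np.arctan2(m[1],m[0]))
d=(col-tab);yaw=np.arctan2(d[1],d[0]);print('yaw col-tab',yaw)
yaw=np.arctan2(m[1],m[0])
ax=np.array([np.cos(yaw),np.sin(yaw)]);o=((col[:2]-.08*ax)+(tab[:2]+.151*ax))/2;print('origin',o)
mid=sum(c)[:2]/4;print('base mid',mid, (mid-o)@ax,(mid-o)@[-ax[1],ax[0]])
for p in [(-.02,0,.095),(-.151,0,.062),(.08,0,.036)]:
  w=np.r_[o+p[0]*ax+p[1]*np.array([-ax[1],ax[0]]),p[2]];print(w,(proj(f,w)-[270,110])*4)
for a in (0.45,.6,.75,.9):
  w=np.r_[o+(-.02-.09*np.cos(a))*ax,.095+.09*np.sin(a)];print(a,(proj(f,w)-[270,110])*4)
E
```

```text
[ 0.7215 -0.0178  0.01  ]
[ 0.7179 -0.0721  0.01  ]
[ 0.4309 -0.0534  0.01  ]
[0.4364 0.0079 0.01  ]
[ 0.67406747 -0.04039978  0.036     ] [ 0.44906974 -0.019846    0.062     ] 0.22593458088378773
axis base 0.2868969429217167 -0.07739500086654455
yaw col-tab -0.09109822952460994
origin [ 0.59696234 -0.03286767]
base mid [ 0.57664283 -0.03383007] -0.020184269314698876 -0.002530577657801895
[ 0.57702221 -0.03132132  0.095     ] [243.04878493 231.74563591]
[ 0.44641435 -0.02119269  0.062     ] [224.47522987 461.52503407]
[ 0.67672286 -0.03905309  0.036     ] [232.666403    91.89845494]
0.45 [249.8657536  364.05799107]
0.6 [254.23547167 349.35802045]
0.75 [258.43457825 331.45823361]
0.9 [262.33989346 310.75641996]
```

Request:
{"fn": "arm_command", "kwargs": {"commands": [0.25, -0.25, 0, 0, 0, 0, 0, 0.25, -0.25, 0, 0, 0, 0, 0, 0.25, -0.25, 0, 0, 0, 0, 0, 0.25, -0.25, 0, 0, 0, 0, 0, 0.25, -0.25, 0, 0, 0, 0, 0, 0.25, -0.25, 0, 0, 0, 0, 0, 0.25, -0.25, 0, 0, 0, 0, 0, 0.25, -0.25, 0, 0, 0, 0, 0], "force": 40}}

```text
t: 0.9
eef_pos: [0.3625, -0.3317, 0.2313]
tool_rot: [-0.001, 0.989, 0.146, 0.001]
contact_force: [-0.1, -0.9, 0.9]
gripper_width: -0.001
grasp_force: 0.0
```

Request:
{"fn": "arm_command", "kwargs": {"commands": [0.253, -0.25, 0.03, 0, 0, 21, 0, 0.253, -0.25, 0.03, 0, 0, 21, 0, 0.253, -0.25, 0.03, 0, 0, 21, 0, 0.253, -0.25, 0.03, 0, 0, 21, 0, 0.253, -0.25, 0.03, 0, 0, 21, 0, 0.253, -0.25, 0.03, 0, 0, 21, 0, 0.253, -0.25, 0.03, 0, 0, 21, 0, 0.253, -0.25, 0.03, 0, 0, 21, 0]}}

```text
t: 1.7
eef_pos: [0.5334, -0.0222, 0.2009]
tool_rot: [-0.001, 0.999, -0.039, 0.0]
contact_force: [-0.3, -0.5, 0.0]
gripper_width: 0.002
grasp_force: 0.0
```

```bash
python3 - <<'E'
from h import *
snap('wrist','w1.png');snap('scene','s2.png')
a=cv2.imread('pics/w1.png');b=cv2.imread('pics/s2.png')[150:310,220:400]
b=cv2.resize(b,(288,256));c=np.zeros((384,800,3),np.uint8);c[:,:512]=a;c[:256,512:]=b;cv2.imwrite('pics/c2.png',c)
o=get_obs();print(o['t'],o['eef_pos'],o['tool_rot'],o['contact_force'])
E
```

```text
1.8 [ 0.53292569 -0.02325594  0.20076406] [-9.55508121e-04  9.99264306e-01 -3.83393198e-02 -1.71513240e-04] [-0.30534818 -0.95517695 -0.03572556]
```

View pics/c2.png

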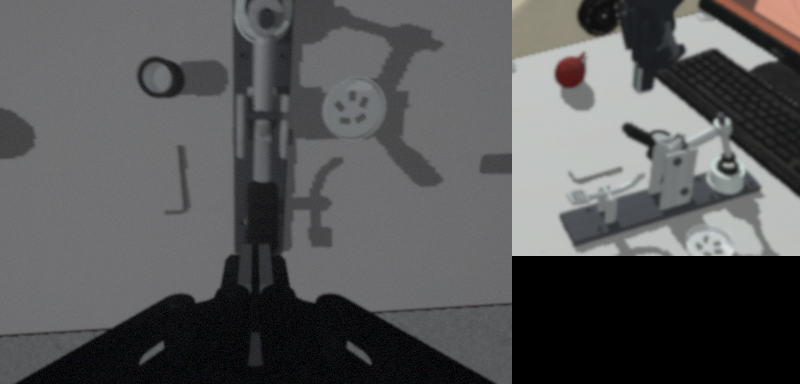

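The wrist view shows the grip at (263,213), the collar at (263,17), and the fingers at (258,260), nearly in line. I'll check this against the calibration.

```bash
python3 - <<'E'
from h import *
f='w1.png'
yaw=-.083;ax=np.array([np.cos(yaw),np.sin(yaw)]);o=np.array([.597,-.0329]);ay=np.array([-ax[1],ax[0]])
for n,u,v,z in [('collar',263,17,.036),('plateL',235,200,.01),('plateR',290,200,.01),('grip in',263,185,.125),('grip out',263,243,.155)]:
  w=ray(f,u,v,z);d=w[:2]-o;print(n,w.round(4),(d@ax).round(4),(d@ay).round(4))
e=get_obs()['eef_pos'];d=e[:2]-o;print('tcp',d@ax,d@ay)
E
```

```text
collar [ 0.6727 -0.0388  0.036 ] 0.0759 0.0004
plateL [0.504  0.0029 0.01  ] -0.0956 0.028
plateR [ 0.4995 -0.0564  0.01  ] -0.0953 -0.0315
grip in [ 0.551  -0.0284  0.125 ] -0.0462 0.0007
grip out [ 0.5212 -0.0256  0.155 ] -0.0762 0.0009
tcp -0.06465327494872204 0.00429879267066798
```

Request:
{"fn": "arm_command", "kwargs": {"commands": [0, 0.004, 0.02, 0, 0, 0, 0, 0, 0.004, 0.03, 0, 0, 0, 0, 0, 0.004, 0.038, 0, 0, 0, 0, 0, 0.004, 0.043, 0, 0, 0, 0, -0.002, 0.004, 0.048, 0, 0, 0, 0, -0.004, 0.004, 0.052, 0, 0, 0, 0, -0.006, 0.004, 0.056, 0, 0, 0, 0, -0.008, 0.004, 0.06, 0, 0, 0, 0]}}

```text
t: 2.6
eef_pos: [0.5236, -0.0304, 0.1414]
tool_rot: [0.0, 0.999, -0.041, 0.0]
contact_force: [0.1, -0.4, 3.9]
gripper_width: -0.002
grasp_force: 1.2
```

Request:
{"fn": "arm_command", "kwargs": {"commands": [-0.002, -0.001, 0.004, 0, 0, 0, 0, -0.004, -0.002, 0.008, 0, 0, 0, 0, -0.006, -0.003, 0.012, 0, 0, 0, 0, -0.008, -0.003, 0.016, 0, 0, 0, 0, -0.01, -0.003, 0.02, 0, 0, 0, 0, -0.011, -0.003, 0.023, 0, 0, 0, 0, -0.012, -0.003, 0.026, 0, 0, 0, 0, -0.013, -0.003, 0.029, 0, 0, 0, 0]}}

```text
t: 3.4
eef_pos: [0.5122, -0.0271, 0.1129]
tool_rot: [0.0, 0.999, -0.042, 0.002]
contact_force: [1.7, -3.4, 5.8]
gripper_width: -0.001
grasp_force: 3.4
```

Request:
{"fn": "arm_command", "kwargs": {"commands": [-0.001, 0, 0.002, 0, 0, 0, 0, -0.001, 0, 0.004, 0, 0, 0, 0, -0.002, 0, 0.006, 0, 0, 0, 0, -0.002, 0, 0.008, 0, 0, 0, 0, -0.002, 0, 0.01, 0, 0, 0, 0]}}

```text
t: 3.9
eef_pos: [0.5101, -0.0267, 0.1027]
tool_rot: [0.0, 0.999, -0.042, 0.001]
contact_force: [2.6, -2.0, 4.3]
gripper_width: -0.002
grasp_force: 2.3
```

Request:
{"fn": "arm_command", "kwargs": {"commands": [-0.001, 0, 0.0015, 0, 0, 0, 0, -0.002, 0, 0.003, 0, 0, 0, 0, -0.003, 0, 0.0045, 0, 0, 0, 0]}}

```text
t: 4.2
eef_pos: [0.5061, -0.0255, 0.0978]
tool_rot: [-0.0, 0.999, -0.041, 0.0]
contact_force: [2.1, 0.4, 4.4]
gripper_width: -0.001
grasp_force: 1.7
```

Request:
{"fn": "arm_command", "kwargs": {"commands": [-0.001, 0, 0.0015, 0, 0, 0, 0, -0.002, 0, 0.003, 0, 0, 0, 0]}}

```text
t: 4.4
eef_pos: [0.5032, -0.0254, 0.0944]
tool_rot: [-0.0, 0.999, -0.041, -0.001]
contact_force: [2.0, -0.9, 1.5]
gripper_width: -0.003
grasp_force: 1.1
```

Request:
{"fn": "arm_command", "kwargs": {"commands": [-0.0005, 0, 0.001, 0, 0, 0, 0, -0.001, 0, 0.002, 0, 0, 0, 0]}}

```text
t: 4.6
eef_pos: [0.5022, -0.0256, 0.0924]
tool_rot: [-0.0, 0.999, -0.041, -0.001]
contact_force: [1.2, 0.2, 2.3]
gripper_width: -0.002
grasp_force: 0.7
```

Request:
{"fn": "arm_command", "kwargs": {"commands": [0, 0, 0.001, 0, 0, 0, 0, 0, 0, 0.002, 0, 0, 0, 0]}}

```text
t: 4.8
eef_pos: [0.5023, -0.0257, 0.0904]
tool_rot: [0.0, 0.999, -0.041, -0.001]
contact_force: [0.2, 1.0, 1.1]
gripper_width: 0.001
grasp_force: 0.4
```

Request:
{"fn": "arm_command", "kwargs": {"commands": [0, 0, 0.001, 0, 0, 0, 0, 0, 0, 0.002, 0, 0, 0, 0]}}

```text
t: 5.0
eef_pos: [0.5024, -0.0258, 0.0885]
tool_rot: [0.0, 0.999, -0.041, -0.0]
contact_force: [0.5, -0.2, -0.3]
gripper_width: -0.0
grasp_force: 0.0
```

Request:
{"fn": "arm_command", "kwargs": {"commands": [0, 0, 0.001, 0, 0, 0, 0, 0, 0, 0.002, 0, 0, 0, 0]}}

```text
t: 5.2
eef_pos: [0.5028, -0.0259, 0.0868]
tool_rot: [0.0, 0.999, -0.041, -0.0]
contact_force: [-3.5, -0.0, 7.8]
gripper_width: -0.001
grasp_force: 4.5
```

Request:
{"fn": "arm_command", "kwargs": {"commands": [0, 0, -0.004, 0, 0, 0, 0, 0, 0, -0.012, 0, 0, 0, 0, 0, 0, -0.03, 0, 0, 0, 0, 0, 0, -0.05, 0, 0, 0, 0, 0, 0, -0.07, 0, 0, 0, 0, 0, 0, -0.08, 0, 0, 0, 0, 0, 0, -0.08, 0, 0, 0, 0, 0, 0, -0.08, 0, 0, 0, 0]}}

```text
t: 6.0
eef_pos: [0.5026, -0.0259, 0.1665]
tool_rot: [0.0, 0.999, -0.041, -0.0]
contact_force: [-1.1, 0.4, -0.8]
gripper_width: -0.001
grasp_force: 0.0
```

```bash
python3 - <<'E'
from h import *
snap('wrist','w2.png');snap('scene','s3.png')
a=cv2.imread('pics/w2.png');b=cv2.imread('pics/s3.png')[200:310,240:400]
b=cv2.resize(b,(288,198));c=np.zeros((384,800,3),np.uint8);c[:,:512]=a;c[:198,512:]=b;cv2.imwrite('pics/c3.png',c)
o=get_obs();print(o['t'],o['eef_pos'],o['tool_rot'],o['contact_force'])
E
```

```text
6.1 [ 0.50220012 -0.02584121  0.16586015] [ 4.02537565e-05  9.99144413e-01 -4.13483254e-02 -8.69368952e-04] [-0.97243266 -0.87240648 -0.6380028 ]
```

View pics/c3.png

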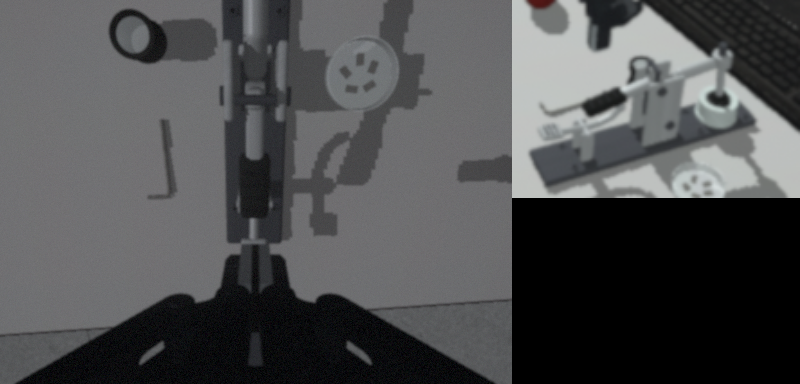

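The handle stays down with the hand off, and the foot is on the specimen in the collar at (718,100) of the crop. Next is the release tab.

Request:
{"fn": "arm_command", "kwargs": {"commands": [-0.03, 0, 0, 0, 0, 0, 0, -0.057, 0, 0, 0, 0, 0, 0, -0.057, 0, 0.02, 0, 0, 0, 0, -0.057, 0, 0.05, 0, 0, 0, 0, -0.057, 0, 0.075, 0, 0, 0, 0, -0.057, 0, 0.088, 0, 0, 0, 0, -0.057, 0, 0.093, 0, 0, 0, 0, -0.057, 0, 0.096, 0, 0, 0, 0]}}

```text
t: 6.9
eef_pos: [0.4457, -0.021, 0.0701]
tool_rot: [-0.0, 0.999, -0.041, -0.001]
contact_force: [0.6, -0.4, -0.2]
gripper_width: 0.001
grasp_force: 0.0
```

Request:
{"fn": "arm_command", "kwargs": {"commands": [0, 0, 0.002, 0, 0, 0, 0, 0, 0, 0.004, 0, 0, 0, 0, 0, 0, 0.006, 0, 0, 0, 0, 0, 0, 0.008, 0, 0, 0, 0, 0, 0, 0.01, 0, 0, 0, 0, 0, 0, 0.012, 0, 0, 0, 0]}}

```text
t: 7.5
eef_pos: [0.446, -0.0211, 0.0588]
tool_rot: [0.0, 0.999, -0.041, -0.0]
contact_force: [-1.0, 0.6, 0.3]
gripper_width: -0.0
grasp_force: 0.6
```

Request:
{"fn": "arm_command", "kwargs": {"commands": [0, 0, 0.0015, 0, 0, 0, 0, 0, 0, 0.003, 0, 0, 0, 0]}}

```text
t: 7.7
eef_pos: [0.4459, -0.0211, 0.0556]
tool_rot: [0.0, 0.999, -0.041, -0.0]
contact_force: [-0.5, 0.7, 0.9]
gripper_width: 0.001
grasp_force: 0.7
```

Request:
{"fn": "arm_command", "kwargs": {"commands": [0, 0, 0.0015, 0, 0, 0, 0, 0, 0, 0.003, 0, 0, 0, 0]}}

```text
t: 7.9
eef_pos: [0.4458, -0.0211, 0.0527]
tool_rot: [0.0, 0.999, -0.041, -0.0]
contact_force: [-2.3, 0.1, 3.8]
gripper_width: -0.0
grasp_force: 1.3
```

Request:
{"fn": "arm_command", "kwargs": {"commands": [0, 0, 0.0015, 0, 0, 0, 0, 0, 0, 0.003, 0, 0, 0, 0]}}

```text
t: 8.1
eef_pos: [0.4458, -0.0211, 0.0496]
tool_rot: [0.0, 0.999, -0.041, -0.0]
contact_force: [-2.1, 0.0, 1.7]
gripper_width: 0.004
grasp_force: 1.4
```

Request:
{"fn": "arm_command", "kwargs": {"commands": [0, 0, 0.0015, 0, 0, 0, 0, 0, 0, 0.003, 0, 0, 0, 0]}}

```text
t: 8.3
eef_pos: [0.4459, -0.0211, 0.0466]
tool_rot: [0.0, 0.999, -0.041, -0.0]
contact_force: [-1.5, 0.3, 2.6]
gripper_width: -0.0
grasp_force: 1.5
```

```bash
python3 - <<'E'
from h import *
snap('scene','s4.png')
b=cv2.imread('pics/s4.png')[180:310,220:400]
cv2.imwrite('pics/c4.png',cv2.resize(b,None,fx=3,fy=3))
E
```

```text
(no output)
```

View pics/c4.png

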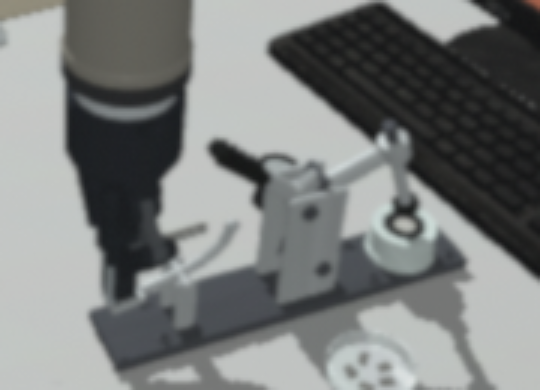

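The handle has sprung up (grip at (235,165)) and the jaw is raised. I'll lift off slowly so the lever follows.

Request:
{"fn": "arm_command", "kwargs": {"commands": [0, 0, -0.004, 0, 0, 0, 0, 0, 0, -0.009, 0, 0, 0, 0, 0, 0, -0.014, 0, 0, 0, 0, 0, 0, -0.02, 0, 0, 0, 0, 0, 0, -0.04, 0, 0, 0, 0, 0, 0, -0.08, 0, 0, 0, 0, 0, 0, -0.12, 0, 0, 0, 0, 0, 0, -0.15, 0, 0, 0, 0]}}

```text
t: 9.15
eef_pos: [0.4469, -0.0209, 0.1997]
tool_rot: [-0.0, 0.999, -0.041, 0.002]
contact_force: [-0.0, -0.4, -0.2]
gripper_width: -0.0
grasp_force: 0.0
```

Request:
{"fn": "arm_command", "kwargs": {"commands": [0, 0.05, 0, 0, 0, 0, 0, 0, 0.1, 0, 0, 0, 0, 0, 0, 0.15, 0, 0, 0, 0, 0, 0, 0.15, 0, 0, 0, 0, 0, 0, 0.15, 0, 0, 0, 0, 0, 0, 0.15, 0, 0, 0, 0, 0]}}

```text
t: 9.75
eef_pos: [0.434, -0.1694, 0.197]
tool_rot: [-0.0, 0.999, -0.041, 0.0]
contact_force: [0.3, 0.5, -0.1]
gripper_width: -0.002
grasp_force: 0.0
```

```bash
python3 - <<'E'
from h import *
snap('scene','s5.png');snap('top','t5.png')
b=cv2.resize(cv2.imread('pics/s5.png')[180:310,220:400],None,fx=2.4,fy=2.4);a=cv2.resize(cv2.imread('pics/t5.png')[110:240,270:390],None,fx=2.9,fy=2.9)
c=np.zeros((400,800,3),np.uint8);c[:b.shape[0],:b.shape[1]]=b;c[:a.shape[0],440:440+a.shape[1]]=a
cv2.imwrite('pics/c5.png',c);print(get_obs()['eef_pos'])
E
```

```text
[ 0.43406362 -0.16902978  0.19694165]
```

View pics/c5.png

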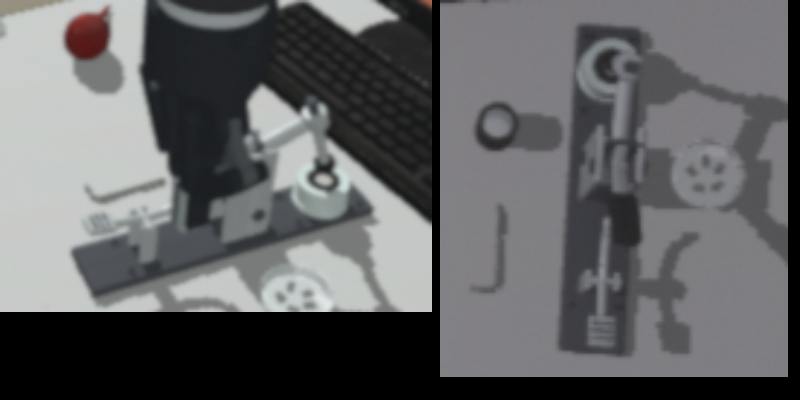

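The clamp is open, the lever is back up, the specimen looks flush in the collar (322,180), and the loupe and block haven't moved.

```bash
python3 -c "
from station import hand_in; print(hand_in())"
```

```text
the job is handed in; nothing more can be done
None
```

The job is handed in at about 10 s on the robot's clock: the clamp locked and held by itself, then sprang open on the release tab, the lever came back up, and the specimen looks flush in the last pictures (measured force stayed under 8 N).

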